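Lock an L-shaped test block into its fixture and set the clamp screw

ROBOT

A 6-joint arm with a two-finger parallel gripper is mounted at the origin on the work surface. World frame = base frame: x ahead of the robot, y to its left, z up, the work surface at z = 0. Lengths are in m, angles in rad, forces in N, time in s.
With the tool pointing down it reaches from about 0.325 to 0.85 m from the base axis. Payload 4.4 kg.
Tool frame: the origin (TCP) lies at the very end of the fingers, on their centre line; the grasp point (between the pads) lies manip.grip_point_offset behind it (manip.grip_point_offset is the distance from the TCP to the grasp point, in m); x points along the fingers, y is the direction in which the jaws open and shut, and the axes are right-handed (so a half turn about x gives the same grasp; the last joint's range is limited). The gripper opens to 94 mm and grips with 3 to 60 N. Pads are 16 mm wide; open, the fingers measure 119 mm over their backs; the gripper's body (75 mm by 177 mm) begins 78 mm behind the grasp point.
Start: joints at [1.036, 0.207, 1.542, -0, 1.393, -0.15], TCP at [0.215, 0.533, 0.205] pointing down, gripper open.
Joint ranges: [-2.73, 2.73], [-0.86, 2.22], [0.23, 2.46], [-1.11, 4.25], [0.08, 2.63], [-2.82, 2.82]. Speed limits (rad/s): [2.79, 2.79, 3.14, 3.14, 3.14, 3.14].

INTERFACE

Orientations are given as [roll, pitch, yaw] about the fixed x, y, z axes, in that order (R = Rz(yaw) Ry(pitch) Rx(roll)).
In Python, from cell import manip gives the robot as it stands.
- The arm moves only by the shell command python3 -m crank 'ROWS' [OPENING]. ROWS is JSON, a list of rows, each a list of 2 entries, a list of its own where there are three numbers: the shift along the tool's x, y, z in units of 1000 mm (1.0 is 1000 mm), then the turn, a rotation vector about the tool's x, y, z in units of 1.5 rad (1.0 is 1.5 rad). In form: [[[tx, ty, tz], [ax, ay, az]], ...]. A call has 1 to 8 rows; each row is the pose to reach, as a shift and turn from the pose commanded when the call began, along the tool's axes at that moment; what a row does not reach only later rows make up. A row lasts 1/10 s, in which the tool goes at most 50 mm and 8.59 degrees, less where a joint would pass 70% of its speed; a pose out of reach is approached as far as the arm can. A call with a number of a shift or a turn outside -1 to 1 is refused whole. A call with a gripper value outside its range is refused whole. OPENING is the closure, from 0 (fully open) to 1 (shut), set as the call begins (- or left out, the last holds). The fingers move at their own pace and stop on an object; the grip force is fixed at half the most. Time passes only in rows, so rows that repeat a pose let the fingers close. It gives the time, the measured TCP pose, the force and the opening at its end, in the units of the state.
- manip.observe(): the state, without advancing time (a new reading comes with each control period).
- manip.grab_frame(name): name is "side" or "top"; returns a dict with "color" (384x512x3 uint8, red, green, blue), "depth" (384x512 float32, m along the optical axis (not along the pixel's ray), 0 where there is no reading), "intrinsics" (3x3 intrinsics, pixels), "R" (3x3) and "t" (3): a world point X has camera coordinates R X + t. Camera axes: x right, y down, z forward; pixel columns grow to the right and rows downward; lengths in m; the calibration is good to about 2 mm. A picture is of the moment at which its call begins.
- manip.job_done(): hands the job in, once; it reports no verdict.
Trained networks look in the newest picture that a camera, given by its name, has taken for a name from the list of things; names that differ only in an ending like _2 or _b are one class to them, and where a whole thing is asked for, a point or a joint stands for the part that bears it (a point fixed in the world has none). Each returns a list of dicts, best first, with "p" (0 to 1); they miss things now and then, are a little off and sometimes report something else, mostly with a low value. They report only what shows in the picture. A call takes as long as a camera call. They do not tell look-alikes from the thing itself.
- manip.search_frame(name, camera): "location" ([column, row] in pixels, amid what is visible of it).
The state is a dict: "time": time; "qpos": joint angles; "dq": joint speeds; "joint_torque": joint torques, N m; "tcp_pos": TCP position; "orientation": TCP orientation; "wrist_force": force on the tool from outside, world axes, zero at the start; "wrist_torque": the same for the moment, N m; "width": finger opening in m.
Only numpy, scipy, OpenCV 4.12 (cv2) and the standard library are available. Lean on these libraries where they do the work, as an engineer would, in place of code of your own. Each camera call takes 0.05 s, during which the arm holds its last target. There are 200 camera calls.

TASK

Fit the loose L-shaped test block into the free part of the fixture's pocket, turned so that it interlocks with the block already there and drops flush with it, then swing the clamp arm over it as far as the arm goes. Turn the thumbscrew on the arm clockwise until it bottoms, then back it off a quarter of a turn and leave it. Leave the other things on the bench where they are.

Things in the scene. Friction and masses are not known exactly. Their poses are not given: they have to be found in the camera images.
- fixture: Aluminium fixture fixed to the bench. Origin: on the bench under its pocket's centre; z up. Base plate x -57 to 143, y +/-64 mm, 8 mm thick. Pocket 57.5 (x) by 85 mm (y): floor at z 8, 10 mm rim at z 20 mm. A fixed block like the loose one (top z 44) fills its +y end (y 16 to 42) and +x side down to y -12.5 mm; the free rest is L-shaped. Arm pivot post at x 115, y -27.5 mm
- pocket_home (a point): Point fixed in the fixture where sample_mid lies when the loose block is fully home (fixture x 0, y -27.5, z 26 mm). The block's axes are then parallel to the fixture's (x to x, y to y): row along the pocket's -y end, limb along the -x side towards +y. Clearance all round 1.7 to 2.5 mm; the block stands on the pocket's floor
- pocket_limb_home (a point): Point fixed in the fixture where sample_limb lies when the loose block is fully home
- sample_mid (a point): Loose L-shaped block, bare grey concrete-like, 36 mm tall, about 150 g: a row 54 (x) by 26 mm (y), and a limb 26 mm wide going on from the row's -x end for 28 mm towards +y. Point: centre of the row, half-way up. Bottom edges bevelled 1 mm. Can be gripped by the two ends of the row (54 mm apart along x), which stand 24 mm clear above the rim when home. Starts upright on the bench, turned any way
- sample_limb (a point): Centre of the end of the loose block's limb, half-way up: x -14, y +28 mm from sample_mid in the block's frame
- clamp_arm (a joint): Swing of the steel clamp arm about its upright pivot, rad: 0 = at its stop over the block, pointing along the fixture's -x; grows clockwise from above as it swings clear (1.57: along the fixture's +y). Stays where left; friction 0.45 N m. Flat bar 22 mm wide, 12 mm thick, reaching 170 mm from the pivot axis; underside 56, top 68 mm above the bench (12 mm above a home block)
- pivot_mid (a point): On the arm's pivot axis, at mid-thickness of the arm (62 mm above the bench)
- bar_end (a point): On the arm's centre line at mid-thickness, 155 mm from the pivot axis, outside the thumbscrew: a place to push its side or pinch it. The point's -x axis points outward along the arm
- thumbscrew (a joint): Angle of the thumbscrew, rad: 0 = bottomed (hard stop, foot down on the block), grows as it is backed off, anticlockwise from above; 1.57 = a quarter turn off. Friction about 0.06 N m; it stays where it is left, rises 8 mm a turn, and stops at 2.6 the other way
- screw_grip (a point): Centre of the thumbscrew's brass wing, on the screw axis, 115 mm from the arm's pivot. The wing is a bar 40 mm long along this point's x axis, 10 mm thick (y), 24 mm tall, centred 91 mm above the bench when bottomed; pinch it across its 10 mm. Below it an 18 mm round collar, 12 mm high, stands on the arm
- straight_mid (a point): Bystander: straight block, bare grey concrete-like, 26 by 82 by 36 mm; its centre
- square_mid (a point): Bystander: square block, bare grey concrete-like, 40 by 40 by 36 mm; its centre
- weight_mid (a point): Bystander: steel knobbed weight, 36 mm across, 49 mm tall; its centre
- driver_grip (a point): Bystander: screwdriver lying on the bench; its handle
- jar_mid (a point): Bystander: white jar, 52 mm across, 75 mm tall; its centre
- caliper_mid (a point): Bystander: digital caliper, 170 mm long, lying flat; its centre
- tray_mid (a point): Bystander: empty white tray, 160 by 110 by 30 mm; its centre
Mind the look-alikes: they are no part of the job. What is shaped like the fixture but pink is not meant. What is shaped like the part that bears sample_mid but red is not meant.

How it is judged:
By the outcome, as a careful person would: the job done as asked, in the order asked, and still so for the second after the job is handed in, with the robot touching nothing.
It also fails if it takes over 64 s, if anything falls off the work surface, if the arm or the gripper's body presses on something with over 40 N, if the wrist force passes 120 N, or if a joint passes its speed limit or range.

## Working session

There is one attempt and no reset: what is moved stays moved. The work goes in short steps, Python scripts to look and compute and a shell command to move; the robot and the scene stay as the last step left them, time stands still between calls to the robot, and variables do not carry over. Pictures are saved under pics/ and viewed, about 8 in all and at most 12, crops included, and the job is handed in when it is done.

```bash
ls; mkdir -p pics
cat > h.py <<'E'
import numpy as np, cv2
from cell import manip
from scipy.spatial.transform import Rotation as Ro
def grab(c):
    f=manip.grab_frame(c); return f
def pts(f):
    d=f["depth"];h,w=d.shape;u,v=np.meshgrid(np.arange(w),np.arange(h))
    K=f["intrinsics"];P=np.stack([(u-K[0,2])/K[0,0]*d,(v-K[1,2])/K[1,1]*d,d],-1)
    X=(P-f["t"])@f["R"]; X[d<=0]=np.nan
    return X
def proj(f,X):
    p=f["intrinsics"]@(f["R"]@np.asarray(X)+f["t"]); return p[:2]/p[2]
def save(n,im): cv2.imwrite("pics/"+n,im[...,::-1])
E
python3 - <<'E'
from h import *
s=manip.observe();print(s, manip.grip_point_offset)
for c in("top","side"):
    f=grab(c);X=pts(f);save(c+"0.png",f["color"]); np.savez(c+"0.npz",**f)
    print(c,(-f["R"].T@f["t"]).round(3))
    for n in["fixture","sample_mid","sample_limb","pivot_mid","bar_end","screw_grip","straight_mid","square_mid","pocket_home"]:
        try:
            for r in manip.search_frame(n,c)[:3]:
                u,v=np.round(r["location"]).astype(int);print(n,round(r["p"],2),u,v,X[v,u].round(3))
        except Exception as e: print(n,e)
E
```

```text
pics
{'time': 0.0, 'qpos': array([ 1.03648578e+00,  2.07427786e-01,  1.54293681e+00, -2.69522808e-05,
        1.39347110e+00, -1.50463994e-01]), 'dq': array([ 9.87621427e-05, -6.16813762e-04,  4.44478863e-04,  1.66145227e-04,
       -4.82211761e-04,  1.97960700e-03]), 'joint_torque': array([-2.09690729e-04, -3.70871866e+01, -2.81418031e+01,  6.98581478e-02,
        3.61307524e-02, -1.87664100e-04]), 'tcp_pos': array([0.21492118, 0.53246451, 0.20429451]), 'orientation': array([-1.70943813,  1.56855313, -2.0932799 ]), 'wrist_force': array([-0.20583311, -0.25917725,  0.39386988]), 'wrist_torque': array([-0.02864717,  0.05609858,  0.04665188]), 'width': 0.09419973953216498} 0.0188
top [0.323 0.005 1.453]
fixture 0.77 256 212 [ 0.519 -0.004  0.009]
fixture 0.66 165 190 [0.588 0.286 0.01 ]
sample_mid 0.74 347 222 [ 0.486 -0.285  0.037]
sample_mid 0.63 316 215 [ 0.507 -0.189  0.042]
sample_limb 0.71 234 206 [0.527 0.062 0.083]
sample_limb 0.69 350 222 [ 0.487 -0.295  0.034]
sample_limb 0.63 310 216 [ 0.504 -0.171  0.039]
pivot_mid 0.96 244 202 [0.541 0.033 0.073]
pivot_mid 0.71 170 191 [0.5
[... 591 characters left out ...]
7 260 [ 0.51  -0.18   0.037]
sample_mid 0.7 192 123 [0.427 0.434 0.018]
sample_mid 0.62 220 308 [ 0.483 -0.306  0.039]
sample_limb 0.91 227 265 [ 0.509 -0.194  0.035]
sample_limb 0.81 222 306 [ 0.488 -0.301  0.037]
pivot_mid 0.87 233 192 [0.546 0.023 0.069]
pivot_mid 0.65 232 139 [0.565 0.261 0.069]
pivot_mid 0.47 309 278 [ 0.707 -0.257  0.037]
bar_end 0.8 231 188 [0.541 0.04  0.069]
bar_end 0.59 230 139 [0.558 0.263 0.068]
screw_grip 0.62 224 178 [0.524 0.067 0.085]
screw_grip 0.55 226 135 [0.545 0.255 0.093]
straight_mid 0.9 307 276 [ 0.704 -0.249  0.034]
square_mid 0.83 174 251 [ 0.374 -0.136  0.037]
pocket_home 0.97 222 212 [0.508 0.002 0.008]
pocket_home 0.82 236 148 [0.577 0.269 0.021]
```

Run:
```python
from h import *
a=cv2.imread("pics/top0.png")[100:300,130:390];b=cv2.imread("pics/side0.png")[110:340,130:350]
a=cv2.resize(a,None,fx=3,fy=3,interpolation=3)[:600,:780]
b=cv2.resize(b,None,fx=2.6,fy=2.6,interpolation=3)
cv2.imwrite("pics/a.png",a);cv2.imwrite("pics/b.png",b)
```

```text
(no output)
```

View pics/a.png

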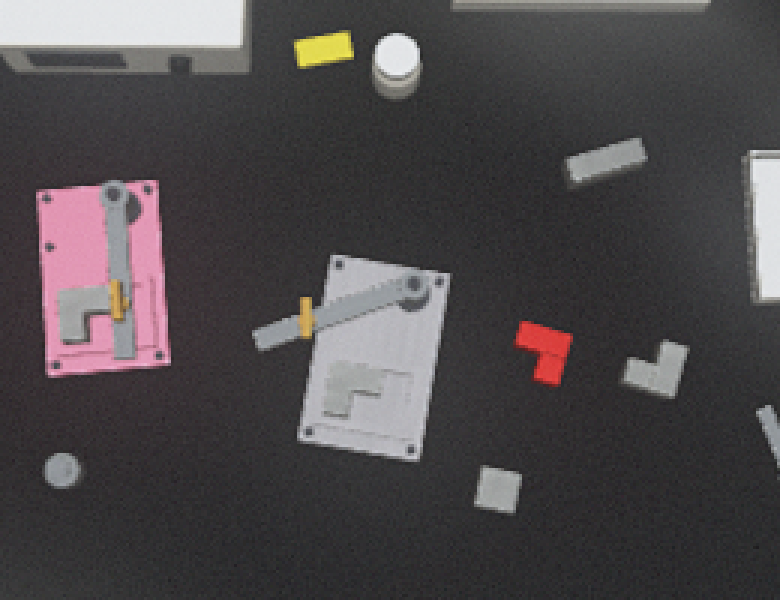

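View pics/b.png

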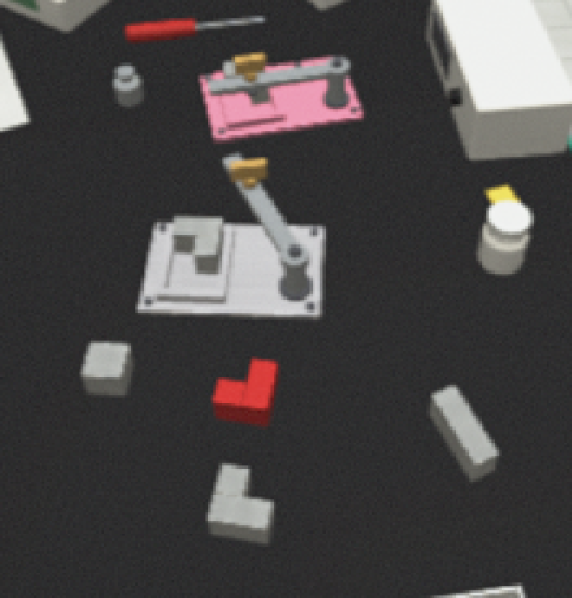

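Candidates (crop a / top frame): the grey L at top-frame (347,222) is the loose block. The red L at (316,215) is a look-alike. The L in the grey fixture is the fixed block, and another sits in the pink fixture at (155,205). The grey fixture at (256,212) is the target; the pink one at (165,190) is not. The straight block (335,149) and square block (297,260) are bystanders. Next I fit the poses.

```bash
cat >> h.py <<'E'
from scipy.optimize import minimize
def hblock(q,top=.036,base=0.):   # q in block frame (sample_mid origin)
    x,y=q[:,0],q[:,1]
    ins=((abs(x)<.027)&(abs(y)<.013))|((x>-.027)&(x<-.001)&(y>-.013)&(y<.041))
    return np.where(ins,top,base)
def hfix(q):
    x,y=q[:,0],q[:,1]; z=np.zeros(len(x))
    z[(x>-.057)&(x<.143)&(abs(y)<.064)]=.008
    z[(abs(x)<.03875)&(abs(y)<.0525)]=.020
    z[(abs(x)<.02875)&(abs(y)<.0425)]=.008
    z[((abs(x)<.028)&(y>.016)&(y<.042))|((x>.002)&(x<.028)&(y>-.0125)&(y<.042))]=.044
    return z
def fit(X,model,p0,rad,zmax,cap=.012,w=.3):
    P=X.reshape(-1,3);P=P[np.isfinite(P[:,0])]
    P=P[(np.hypot(P[:,0]-p0[0],P[:,1]-p0[1])<rad)&(P[:,2]<zmax)]
    def c(p):
        s,k=np.sin(p[2]),np.cos(p[2]);d=P[:,:2]-p[:2]
        # soften by averaging shifted copies
        q=np.stack([d[:,0]*k+d[:,1]*s,-d[:,0]*s+d[:,1]*k],1)
        z=np.mean([model(q+np.array(o)*.001) for o in((-1,-1),(1,-1),(-1,1),(1,1),(0,0))],0)
        return np.minimum(abs(P[:,2]-z),cap).mean()*1e3
    best=None
    for sc in(.006,.003):
      for da in(-.1,0,.1):
        b=p0 if best is None else best.x
        S=np.array(b)+np.array([[0,0,da],[sc,0,da],[0,sc,da],[-sc,-sc,da+.08]])
        r=minimize(c,S[0],method="Nelder-Mead",options=dict(initial_simplex=S,xatol=1e-5,fatol=1e-5,maxiter=400))
        if best is None or r.fun<best.fun: best=r
    return best.x,best.fun,len(P)
E
python3 - <<'E'
from h import *
for c in("top","side"):
    f=dict(np.load(c+"0.npz"));X=pts(f)
    print(c,"block")
    for yaw in(-.2,.0):
        p,v,n=fit(X,hblock,[.487,-.293,yaw],.075,.06);print(p.round(4),round(v,2),n)
    print("fix")
    for yaw in(-.2,-.05):
        p,v,n=fit(X,hfix,[.493,0.0,yaw],.16,.05);print(p.round(4),round(v,2),n)
    # arm: points z .055-.075 and brass
    col=f["color"].astype(int);z=X[...,2]
    m=(z>.058)&(z<.074)&(np.hypot(X[...,0]-.53,X[...,1]-.04)<.16);m&=(abs(col[...,0]-col[...,2])<25)
    A=X[m][:,:2];mu=A.mean(0);w,V=np.linalg.eigh(np.cov((A-mu).T));print("arm",mu.round(3),V[:,1],len(A), ((A-mu)@V[:,1]).min(),((A-mu)@V[:,1]).max())
    m=(z>.078)&(np.hypot(X[...,0]-.53,X[...,1]-.065)<.05)
    A=X[m];mu=A.mean(0);w,V=np.linalg.eigh(np.cov((A-mu).T[:2]));print("wing",mu.round(4),V[:,1],len(A),A[:,2].max())
E
```

```text
top block
[ 0.4866 -0.304  -0.3149] 2.76 1754
[ 0.4891 -0.3043 -0.1821] 2.89 1754
fix
[ 0.4579  0.0061 -0.167 ] 2.65 7492
[ 0.4579  0.0061 -0.1677] 2.65 7492
arm [0.54 0.03] [-0.34182986  0.93976185] 400 -0.09007441400448225 0.09480178065285251
wing [0.5255 0.067  0.0997] [-0.99994372 -0.01060964] 53 0.10992298339422998
side block
[ 0.4871 -0.3    -0.2994] 1.74 2894
[ 0.4889 -0.3003 -0.2044] 1.89 2894
fix
[ 0.4579  0.0093 -0.1637] 1.9 6610
[ 0.4578  0.0094 -0.1681] 1.9 6610
arm [0.546 0.014] [-0.35329538  0.93551182] 332 -0.07155900970231642 0.11513059563678472
wing [0.527  0.0673 0.0956] [-0.99901605 -0.04435004] 112 0.10788176399206614
```

```bash
cat >> h.py <<'E'
LP=np.array([[-.027,-.013],[.027,-.013],[.027,.013],[-.001,.013],[-.001,.041],[-.027,.041]])
def sil(f,p,z0=0.,z1=.036,poly=LP,S=4):
    k,s=np.cos(p[2]),np.sin(p[2]);W=poly@np.array([[k,s],[-s,k]])+p[:2]
    h,w=f["depth"].shape;m=np.zeros((h,w),np.uint8)
    a=np.array([proj(f,[*q,z0]) for q in W]);b=np.array([proj(f,[*q,z1]) for q in W])
    def fill(q): cv2.fillPoly(m,[np.round(q*256).astype(np.int32)],255,shift=8,lineType=cv2.LINE_AA)
    fill(b)
    for i in range(len(W)):
        j=(i+1)%len(W);fill(np.array([a[i],a[j],b[j],b[i]]))
    return m/255.
def fitsil(f,p0,z0=0.,z1=.036,lo=None,hi=None,poly=LP,rad=40):
    g=f["color"].astype(float).mean(-1);u,v=proj(f,[p0[0],p0[1],z1]).astype(int)
    sl=np.s_[max(v-rad,0):v+rad,max(u-rad,0):u+rad];G=g[sl]
    lo=np.median(G) if lo is None else lo
    M=np.clip((G-lo)/((hi or np.percentile(G,93))-lo),0,1)
    def c(p): return np.abs(sil(f,p,z0,z1,poly)[sl]-M).sum()
    best=None
    for da in(-.1,0,.1):
        S=np.array(p0)+np.array([[0,0,da],[.004,0,da],[0,.004,da],[-.003,-.003,da+.08]])
        r=minimize(c,S[0],method="Nelder-Mead",options=dict(initial_simplex=S,xatol=1e-5,fatol=1e-4))
        if best is None or r.fun<best.fun:best=r
    return best.x,best.fun,M.sum()
E
python3 - <<'E'
from h import *
R=np.array([[-.057,-.064],[.143,-.064],[.143,.064],[-.057,.064]])
for c in("top","side"):
    f=dict(np.load(c+"0.npz"))
    p,v,n=fitsil(f,[.487,-.302,-.25],rad=26,hi=130);print(c,p.round(4),v,n)
    p,v,n=fitsil(f,[.458,.007,-.167],0,.008,poly=R,rad=60,hi=120);print(" fix",p.round(4),v,n)
    g=f["color"].astype(float).mean(-1);u,v=proj(f,[.487,-.302,.036]).astype(int);print(g[v-14:v+14:2,u-16:u+16:2].astype(int))
E
```

```text
top [ 0.4875 -0.3047 -0.3294] 133.36170041787207 311.58606557377055
 fix [ 0.4573  0.0084 -0.1603] 761.436274509804 3269.8774509803916
[[ 47  41  49  40  49  43  52  42  48  51  52  49  53  46  55  53]
 [ 48  45  47  47  48  48  46  50  49  51  49  50  49  54  52  50]
 [ 47  51  47  47  48  44  49  51  44  50  55  50  53  50  49  51]
 [ 43  44  46  44  50  47  45  53 100  41  48  47  49  55  52  55]
 [ 45  50  51  48  49  47  56 144 173 167 158 107  49  49  52  50]
 [ 47  42  43  51  45  45  60 145 167 168 166 144  44  53  52  48]
 [ 44  49 121  83  38  44  60 167 159 163 167 115  48  49  51  47]
 [ 44  67 174 163 164 153 120 161 158 157 169  45  48  49  48  53]
 [ 46 104 163 161 159 164 168 161 161 160 150  44  42  47  53  49]
 [ 53 133 158 162 164 167 156 163 163 161 134  45  46  45  55  50]
 [ 64 104 138 169 164 154 163 155 161 164  77  46  43  43  44  47]
 [ 44  52  63  77 107 142 172 161 159 157  47  46  43  52  49  43]
 [ 45  45  45  42  46  58  77 112 129 147  40  44  45  49  45  45]
 [ 49  49  45  49  46  46  48  49  45  44  48  44  49  49  44  45]]
side [ 0.4883 -0.2993 -0.2
[... 348 characters left out ...]
 155  75  46  45  43  44  46]
 [ 45  43  43  92 175 178 170 169 175 138  77  43  43  42  45  44]
 [ 42  43  39 108 177 178 180 182 183 178 171 177 161 122 100  49]
 [ 45  46  45 163 180 177 178 181 177 177 178 182 188 189 183  70]
 [ 46  45  54 160 174 174 180 180 178 176 176 181 185 186 162  61]
 [ 45  45  85 178 178 178 180 180 179 177 178 180 185 187 139  59]
 [ 46  46  66 121 122 152 181 173 177 180 180 183 183 189 133  52]
 [ 42  47  49  81  86  91  91  94 108 114 131 168 178 173 100  51]
 [ 47  45  47  78  88  88  92  92  90  91  93  90  91  99  75  47]
 [ 46  43  45  49  54  59  65  75  86  87  90  90  89  91  68  45]
 [ 44  42  44  45  47  49  46  46  44  51  58  64  76  84  62  45]]
```

Run:
```python
from h import *
R=np.array([[-.057,-.064],[.143,-.064],[.143,.064],[-.057,.064]])
for c,lo,hi in(("top",46,164),("side",92,180)):
    f=dict(np.load(c+"0.npz"))
    p,v,n=fitsil(f,[.487,-.302,-.3],z0=.036,rad=26,lo=lo,hi=hi);print(c,p.round(4),v.round(1),n.round(1))
    g=f["color"].astype(float).mean(-1);u,v=proj(f,[.43,.03,.008]).astype(int);print(g[v-4:v+4:2,u-8:u+8:2].astype(int))
    p,v,n=fitsil(f,[.458,.009,-.167],0.0,.008,poly=R,rad=70,lo=46,hi=90);print(" fix",p.round(4),v,n)
```

```text
top [ 0.4855 -0.3004 -0.2667] 125.1 305.5
[[185 172 163 163 158 156 186 183]
 [185 143 121 120 119 153 182 180]
 [187 192 190 188 179 183 185 183]
 [174 169 166 171 179 188 189 187]]
 fix [ 0.4564  0.008  -0.1566] 2434.662745098039 5050.212121212121
side [ 0.4883 -0.3003 -0.3186] 89.7 356.0
[[ 86 193 203 206 204 114  92  92]
 [107 202 202 207 201 107  86  88]
 [149 202 203 209 188 157 154 144]
 [178 204 207 208 167 194 203 205]]
 fix [ 0.459   0.0111 -0.1711] 2620.3960784313726 5099.590909090909
```

```bash
python3 - <<'E'
s=open('h.py').read()
s=s.replace("lo)/((hi or np.percentile(G,93))-lo),0,1)\n","""lo)/((hi or np.percentile(G,93))-lo),0,1)
    n,L=cv2.connectedComponents((M>.5).astype(np.uint8),connectivity=4);cnt=np.bincount(L[rad-8:rad+8,rad-8:rad+8].ravel(),minlength=n);cnt[0]=0
    M=M*cv2.dilate((L==cnt.argmax()).astype(np.uint8),np.ones((3,3),np.uint8))
""")
open('h.py','w').write(s)
E
python3 - <<'E'
from h import *
for c,lo,hi in(("top",50,164),("side",92,180)):
    f=dict(np.load(c+"0.npz"))
    for z0 in (.036,.0):
      p,v,n=fitsil(f,[.487,-.302,-.3],z0=z0,rad=26,lo=lo if z0 else 50,hi=hi if z0 else [164,90][c=="side"]);print(c,z0,p.round(4),v.round(1),n.round(1),sil(f,p,z0).sum())
E
```

```text
top 0.036 [ 0.4845 -0.3006 -0.2797] 56.4 232.4 288.4392156862745
top 0.0 [ 0.4874 -0.3067 -0.3705] 102.0 232.4 333.6078431372549
side 0.036 [ 0.4883 -0.3003 -0.3186] 89.8 355.8 445.60784313725486
side 0.0 [ 0.4872 -0.2977 -0.3061] 48.2 560.7 604.8980392156863
```

```bash
python3 - <<'E'
s=open('h.py').read()
s=s.replace("m=np.zeros((h,w),np.uint8)","m=np.zeros((h*8,w*8),np.uint8)")
s=s.replace("np.round(q*256).astype(np.int32)],255,shift=8,lineType=cv2.LINE_AA)","np.round((q+.5)*8-.5).astype(np.int32)],255)")
s=s.replace("    return m/255.","    return cv2.resize(m,(w,h),interpolation=cv2.INTER_AREA)/255.")
open('h.py','w').write(s)
E
python3 - <<'E'
from h import *
for c,lo,hi in(("top",50,164),("side",92,180)):
    f=dict(np.load(c+"0.npz"))
    for z0 in (.036,.0):
      p,v,n=fitsil(f,[.487,-.302,-.3],z0=z0,rad=26,lo=lo if z0 else 50,hi=hi if z0 else [164,90][c=="side"]);print(c,z0,p.round(4),v.round(1),n.round(1),sil(f,p,z0).sum())
E
```

```text
top 0.036 [ 0.4854 -0.3018 -0.3174] 20.7 232.4 228.97254901960787
top 0.0 [ 0.4866 -0.3039 -0.336 ] 52.2 232.4 284.5294117647059
side 0.036 [ 0.488  -0.3008 -0.2964] 22.3 355.8 369.67058823529413
side 0.0 [ 0.487  -0.2982 -0.3082] 28.1 560.7 546.592156862745
```

```bash
cat >> h.py <<'E'
def go(p,yaw,s=None):
    """shift(units m) and turn(units 1.5rad) for TCP p, tool down, tool-y at world yaw (mod pi)"""
    s=s or manip.observe();R0=Ro.from_euler("xyz",s["orientation"]).as_matrix();out=[]
    for y in(yaw,yaw+np.pi):
        ty=np.array([np.cos(y),np.sin(y),0]);tx=np.array([0,0,-1.]);Rt=np.stack([tx,ty,np.cross(tx,ty)],1)
        r=Ro.from_matrix(R0.T@Rt).as_rotvec();out.append((np.linalg.norm(r),r/1.5))
    t=R0.T@(np.array(p)-s["tcp_pos"])
    for n,r in sorted(out,key=lambda a:a[0]): print("shift",t.round(4),"turn",r.round(4),"rad",round(n,3))
    print("q",s["qpos"].round(3),"tcp",s["tcp_pos"].round(4),"tooly yaw",round(np.arctan2(R0[1,1],R0[0,1]),3),"w",s["width"].__round__(4),"F",s["wrist_force"].round(1),"t",round(s["time"],2))
E
python3 -c "
from h import *
go([.4865,-.301,.10],-.31)"
```

```text
shift [ 0.1054 -0.6719  0.5638] turn [ 0.998 -0.     0.   ] rad 1.497
shift [ 0.1054 -0.6719  0.5638] turn [-1.0964 -0.     -0.    ] rad 1.645
q [ 1.036  0.207  1.541  0.     1.394 -0.15 ] tcp [0.2153 0.5332 0.2055] tooly yaw 1.187 w 0.0939 F [-0.3 -0.1  1.2] t 1.0
```

```bash
M='python3 -m crank'
T='x'
python3 -m crank '[[[0,-0.672,0.564],[0.998,0,0]],[[0,-0.672,0.564],[0.998,0,0]],[[0,-0.672,0.564],[0.998,0,0]],[[0,-0.672,0.564],[0.998,0,0]],[[0,-0.672,0.564],[0.998,0,0]],[[0,-0.672,0.564],[0.998,0,0]],[[0,-0.672,0.564],[0.998,0,0]],[[0,-0.672,0.564],[0.998,0,0]]]' 0
python3 -c "
from h import *
go([.4865,-.301,.10],-.31)"
```

```text
time: 1.8
tcp_pos: [0.3393, 0.151, 0.2059]
orientation: [1.764, 1.569, 0.174]
wrist_force: [1.4, -0.2, -0.7]
width: 0.0941
shift [0.106  0.1554 0.4493] turn [ 0.1943 -0.0004 -0.0011] rad 0.291
shift [0.106  0.1554 0.4493] turn [-1.9001e+00  1.5000e-03 -5.0000e-04] rad 2.85
q [ 0.185 -0.259  1.995 -0.     1.404  0.203] tcp [0.3393 0.151  0.2059] tooly yaw -0.019 w 0.0941 F [ 1.4 -0.2 -0.7] t 1.8
```

```bash
python3 -m crank '[[[0,0.155,0.449],[0.194,0,0]],[[0,0.155,0.449],[0.194,0,0]],[[0,0.155,0.449],[0.194,0,0]],[[0,0.155,0.449],[0.194,0,0]],[[0,0.155,0.449],[0.194,0,0]],[[0,0.155,0.449],[0.194,0,0]],[[0,0.155,0.449],[0.194,0,0]],[[0,0.155,0.449],[0.194,0,0]]]' 0
python3 -m crank '[[[0.1,0,0],[0,0,0]],[[0.1,0,0],[0,0,0]],[[0.1,0,0],[0,0,0]],[[0.1,0,0],[0,0,0]],[[0.1,0,0],[0,0,0]],[[0.1,0,0],[0,0,0]]]'
python3 -c "
from h import *
go([.4865,-.301,.015],-.31)"
```

```text
time: 2.6
tcp_pos: [0.4649, -0.2292, 0.2056]
orientation: [1.697, 1.57, -0.179]
wrist_force: [0.8, 0.5, -0.6]
width: 0.0938
time: 3.2
tcp_pos: [0.4669, -0.2282, 0.1088]
orientation: [1.252, 1.564, -0.622]
wrist_force: [0.2, -0.5, 0.7]
width: 0.094
shift [0.0942 0.0399 0.0634] turn [ 0.0044  0.0013 -0.004 ] rad 0.009
shift [0.0942 0.0399 0.0634] turn [-2.09    0.0063  0.0021] rad 3.135
q [-0.621  0.189  1.777 -0.     1.17  -0.318] tcp [ 0.4669 -0.2282  0.1088] tooly yaw -0.303 w 0.094 F [ 0.2 -0.5  0.7] t 3.2
```

```bash
python3 -m crank '[[[0.03,0.04,0.063],[0.004,0,-0.004]],[[0.03,0.04,0.063],[0.004,0,-0.004]],[[0.03,0.04,0.063],[0.004,0,-0.004]],[[0.03,0.04,0.063],[0.004,0,-0.004]]]'
python3 - <<'E'
from h import *
go([.4865,-.301,.015],-.31)
f=grab("side");im=f["color"];u,v=proj(f,[.4865,-.301,.05]).astype(int)
im=cv2.resize(im[v-75:v+55,u-80:u+80],None,fx=4,fy=4,interpolation=3);save("g1.png",im)
f=grab("top");X=pts(f)
E
```

```text
time: 3.6
tcp_pos: [0.4847, -0.2996, 0.0769]
orientation: [-1.464, 1.567, 2.938]
wrist_force: [0.2, 0.0, 0.3]
width: 0.0941
shift [0.0619 0.0024 0.0008] turn [-0.0004  0.0003  0.0027] rad 0.004
shift [0.0619 0.0024 0.0008] turn [ 2.094e+00  4.200e-03 -5.000e-04] rad 3.141
q [-0.704  0.335  1.665 -0.002  1.145 -0.393] tcp [ 0.4847 -0.2996  0.0769] tooly yaw -0.311 w 0.0941 F [0.2 0.  0.3] t 3.6
```

View pics/g1.png

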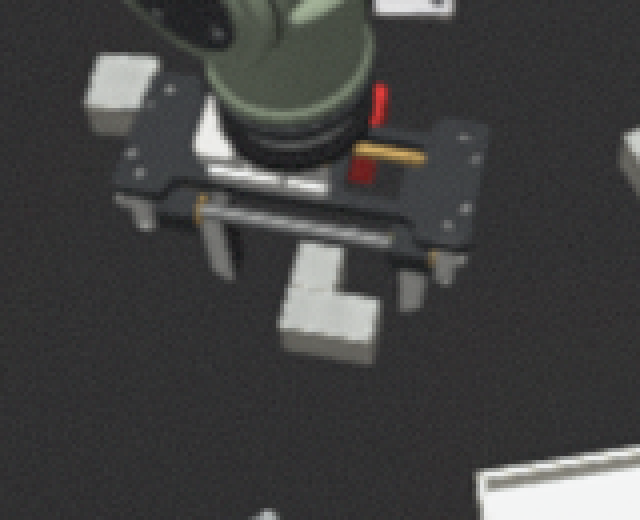

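The view shows the fingers (crop 222,275 and 410,305) straddling the row of the grey L (283–377, about 330), parallel to it. Next I descend, close and lift.

```bash
python3 -m crank '[[[0.045,0.0024,0.001],[0,0,0]],[[0.045,0.0024,0.001],[0,0,0]],[[0.061,0.0024,0.001],[0,0,0]],[[0.061,0.0024,0.001],[0,0,0]],[[0.061,0.0024,0.001],[0,0,0]]]'
python3 -m crank '[[[0,0,0],[0,0,0]],[[0,0,0],[0,0,0]],[[0,0,0],[0,0,0]],[[0,0,0],[0,0,0]],[[0,0,0],[0,0,0]],[[0,0,0],[0,0,0]],[[0,0,0],[0,0,0]],[[0,0,0],[0,0,0]]]' 1
python3 -m crank '[[[0,0,0],[0,0,0]],[[0,0,0],[0,0,0]],[[-0.03,0,0],[0,0,0]],[[-0.06,0,0],[0,0,0]],[[-0.09,0,0],[0,0,0]],[[-0.09,0,0],[0,0,0]],[[-0.09,0,0],[0,0,0]]]'
python3 - <<'E'
from h import *
k=-.167;fx=np.array([.458,.009]);h=fx+np.array([[np.cos(k),-np.sin(k)],[np.sin(k),np.cos(k)]])@[0,-.0275];print(h)
go([*h,.105],k)
for c,z0,lo,hi in(("side",.0,50,90),):
    f=grab(c);np.savez("s1.npz",**f)
    im=f["color"];u,v=proj(f,[.4865,-.301,.1]).astype(int);save("g2.png",cv2.resize(im[v-60:v+60,u-80:u+80],None,fx=4,fy=4,interpolation=3))
E
```

```text
time: 4.2
tcp_pos: [0.4859, -0.3003, 0.0157]
orientation: [-1.535, 1.565, 2.868]
wrist_force: [-0.0, 0.5, 0.0]
width: 0.0937
time: 5.0
tcp_pos: [0.4857, -0.3008, 0.0146]
orientation: [-1.535, 1.565, 2.867]
wrist_force: [0.8, -0.1, 0.8]
width: 0.0536
time: 5.7
tcp_pos: [0.4859, -0.3007, 0.1042]
orientation: [-1.554, 1.565, 2.849]
wrist_force: [-1.2, 0.2, -1.6]
width: 0.0538
[ 0.45342882 -0.01811742]
shift [-1.000e-04 -1.171e-01 -2.592e-01] turn [-0.0953 -0.0002  0.004 ] rad 0.143
shift [-1.000e-04 -1.171e-01 -2.592e-01] turn [1.9991e+00 6.0000e-03 3.0000e-04] rad 2.999
q [-0.704  0.305  1.641 -0.003  1.201 -0.393] tcp [ 0.4859 -0.3007  0.1042] tooly yaw -0.31 w 0.0538 F [-1.2  0.2 -1.6] t 5.7
```

View pics/g2.png

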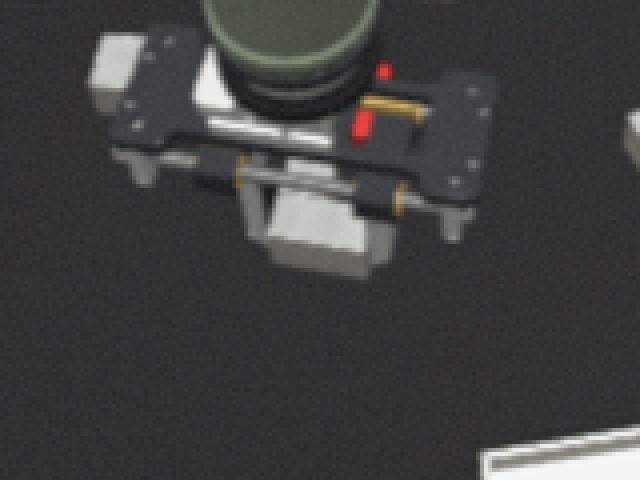

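```bash
python3 -m crank '[[[0,-0.117,-0.259],[-0.095,0,0.004]],[[0,-0.117,-0.259],[-0.095,0,0.004]],[[0,-0.117,-0.259],[-0.095,0,0.004]],[[0,-0.117,-0.259],[-0.095,0,0.004]],[[0,-0.117,-0.259],[-0.095,0,0.004]],[[0,-0.117,-0.259],[-0.095,0,0.004]],[[0,-0.117,-0.259],[-0.095,0,0.004]],[[0,-0.117,-0.259],[-0.095,0,0.004]]]'
python3 -m crank '[[[0.03,0,0],[0,0,0]],[[0.03,0,0],[0,0,0]],[[0.03,0,0],[0,0,0]],[[0.03,0,0],[0,0,0]]]'
python3 - <<'E'
from h import *
go([.4534,-.0181,.055],-.167)
f=grab("side");np.savez("s2.npz",**f)
im=f["color"];u,v=proj(f,[.4534,-.018,.05]).astype(int);save("g3.png",cv2.resize(im[v-60:v+60,u-80:u+80],None,fx=5,fy=5,interpolation=3))
print(u,v)
E
```

```text
time: 6.55
tcp_pos: [0.4521, -0.0178, 0.1034]
orientation: [-1.573, 1.567, 2.974]
wrist_force: [0.0, 0.1, -1.4]
width: 0.0535
time: 6.95
tcp_pos: [0.4543, -0.0194, 0.0757]
orientation: [1.923, 1.57, 0.183]
wrist_force: [0.3, -1.4, -2.1]
width: 0.0538
shift [ 0.0207 -0.0011 -0.0011] turn [-0.0013 -0.0002 -0.0005] rad 0.002
shift [ 0.0207 -0.0011 -0.0011] turn [ 2.0931e+00 -7.0000e-04  3.0000e-04] rad 3.14
q [-0.234  0.108  1.951  0.     1.082 -0.065] tcp [ 0.4543 -0.0194  0.0757] tooly yaw -0.169 w 0.0538 F [ 0.3 -1.4 -2.1] t 6.95
202 210
```

View pics/g3.png

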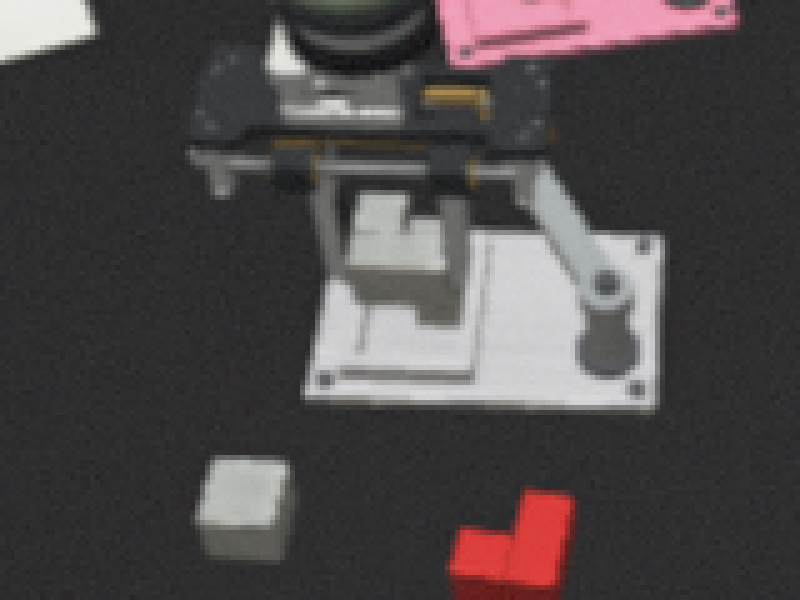

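```bash
cat > ov.py <<'E'
from h import *
def W(p,q,z):
    k,s=np.cos(p[2]),np.sin(p[2]);return [*(np.array([[k,-s],[s,k]])@q+p[:2]),z]
def rect(x0,x1,y0,y1): return [(x0,y0),(x1,y0),(x1,y1),(x0,y1)]
def overlay(f,fx,bk,bz,u0,v0,w,h,k,name):
    im=cv2.resize(f["color"][v0:v0+h,u0:u0+w],None,fx=k,fy=k,interpolation=cv2.INTER_CUBIC)
    def poly(p,Q,z,c):
        a=np.array([proj(f,W(p,q,z)) for q in Q]);a=((a-[u0,v0]+.5)*k-.5)
        cv2.polylines(im,[np.round(a*16).astype(np.int32)],True,c,1,cv2.LINE_AA,4)
    poly(fx,rect(-.057,.143,-.064,.064),.008,(255,0,0));poly(fx,rect(-.03875,.03875,-.0525,.0525),.02,(255,0,255));poly(fx,rect(-.02875,.02875,-.0425,.0425),.02,(255,0,255))
    poly(fx,[(.002,-.0125),(.028,-.0125),(.028,.042),(-.028,.042),(-.028,.016),(.002,.016)],.044,(0,0,255))
    if bk is not None: poly(bk,LP,bz,(0,255,0));poly(bk,LP,bz+.036,(0,255,0))
    save(name,im)
E
python3 - <<'E'
from ov import *
f=dict(np.load("s2.npz"))
overlay(f,[.458,.0095,-.167],[.4543,-.0194,-.168],.0757-.0155,155,185,110,90,7,"o1.png")
E
```

```text
(no output)
```

View pics/o1.png

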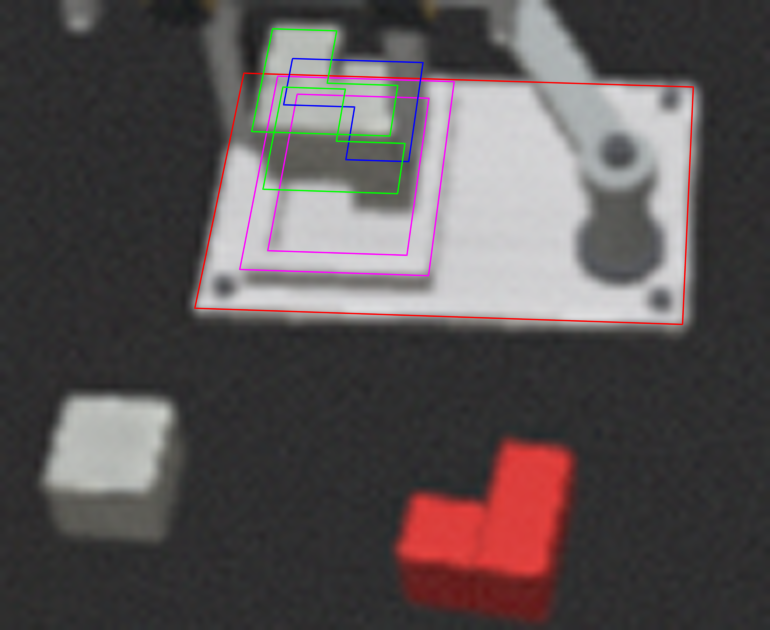

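Run:
```python
from ov import *
f=dict(np.load("s2.npz"));g=f["color"].astype(float).mean(-1)
print("cols 196..204 rows 196-216");
for v in range(196,226):print(v,g[v,190:216].astype(int))
bk=[.4543,-.0194,-.168]
for z in(.0602,.0962):
  for q in((-.027,-.013),(.027,-.013)):print(z,q,proj(f,W(bk,q,z)).round(1))
fx=[.458,.0095,-.167]
for q,z in(((.002,-.0125),.044),((.028,-.0125),.044),((.002,-.0125),.008),((.028,-.0125),.008),((-.02875,-.0425),.02),((.02875,-.0425),.02),((-.03875,-.0525),.02),((.03875,-.0525),.02),((-.03875,-.0525),.008),((.03875,-.0525),.008)):print(z,q,proj(f,W(fx,q,z)).round(1))
```

```text
cols 196..204 rows 196-216
196 [ 55  58 115 150 158 163 163 171 183 184 181 168 146 145 162 178 179 180
 182 176 136 105 105 105 104 114]
197 [ 61  71 134 167 175 173 176 181 185 188 180 181 174 173 179 184 187 186
 189 184 140 108 106 106 103 126]
198 [ 69  87 156 178 181 181 182 182 184 185 184 184 179 179 182 185 188 191
 193 184 144 116 106 106 102 127]
199 [ 74  96 158 180 179 179 182 182 184 183 182 181 180 179 180 184 186 187
 191 183 142 109 107 105 105 120]
200 [ 82 108 160 178 180 180 182 181 184 185 182 183 181 181 181 184 188 189
 190 182 143 111 106 108 103 120]
201 [100 129 166 182 182 179 183 186 187 186 183 181 183 183 184 183 184 187
 188 187 163 117 102 105 102 118]
202 [109 134 161 171 172 173 174 175 178 181 180 178 177 176 179 181 184 189
 195 197 185 130 103 102 102 125]
203 [105 107 117 123 127 131 131 136 139 147 150 153 151 156 158 161 163 177
 186 187 170 122 101 104 102 131]
204 [106  93  93  93  96  96  96  98 104 104 108 110 110 109 111 111 113 121
 126 127 115  98  99 103 109 139]
205 [112  97  91  89  91  94  93  95  90  92  93  93  93  94  92  91  94  
[... 2087 characters left out ...]
 122 131 134 132 133 134
 131 133 136 143 146 147 148 140]
225 [148 134 133 132 130 129 126 123 122 124 121 121 123 122 116 113 111 112
 112 113 116 112 112 111 112 112]
0.0602 (-0.027, -0.013) [192.1 211.5]
0.0602 (0.027, -0.013) [211.3 212.2]
0.0962 (-0.027, -0.013) [190.5 203.3]
0.0962 (0.027, -0.013) [210.2 203.9]
0.044 (0.002, -0.0125) [203.9 207.3]
0.044 (0.028, -0.0125) [212.9 207.6]
0.008 (0.002, -0.0125) [205.1 215. ]
0.008 (0.028, -0.0125) [213.8 215.3]
0.02 (-0.02875, -0.0425) [192.8 220.3]
0.02 (0.02875, -0.0425) [212.6 221. ]
0.02 (-0.03875, -0.0525) [188.8 223. ]
0.02 (0.03875, -0.0525) [215.7 223.9]
0.008 (-0.03875, -0.0525) [189.3 225.5]
0.008 (0.03875, -0.0525) [216.  226.4]
```

```bash
python3 -m crank '[[[0.01,-0.0015,-0.0009],[-0.001,0,0]],[[0.02,-0.0015,-0.0009],[-0.001,0,0]],[[0.03,-0.0015,-0.0009],[-0.001,0,0]],[[0.032,-0.0015,-0.0009],[-0.001,0,0]],[[0.032,-0.0015,-0.0009],[-0.001,0,0]]]'
python3 - <<'E'
from ov import *
go([.4530,-.0183,.0226],-.167)
f=grab("side");np.savez("s3.npz",**f);g=f["color"].astype(float).mean(-1)
s=manip.observe();bk=[*s["tcp_pos"][:2],-.168];b=s["tcp_pos"][2]-.0146
for z in(b,b+.036):
  for q in((-.027,-.013),(.027,-.013)):print(z.round(3),q,proj(f,W(bk,q,z)).round(1))
for v in range(206,226):print(v,g[v,188:218].astype(int))
E
```

```text
time: 7.5
tcp_pos: [0.4516, -0.0171, 0.0422]
orientation: [-1.828, 1.569, 2.719]
wrist_force: [-0.3, -0.3, -1.3]
width: 0.054
shift [0.0196 0.0017 0.001 ] turn [ 0.0007 -0.0003  0.0013] rad 0.002
shift [0.0196 0.0017 0.001 ] turn [-2.0936e+00 -2.1000e-03 -5.0000e-04] rad 3.14
q [-0.23   0.162  1.976  0.     1.006 -0.064] tcp [ 0.4516 -0.0171  0.0422] tooly yaw -0.166 w 0.054 F [-0.3 -0.3 -1.3] t 7.5
0.028 (-0.027, -0.013) [192.6 218. ]
0.028 (0.027, -0.013) [211.4 218.6]
0.064 (-0.027, -0.013) [191.1 210.1]
0.064 (0.027, -0.013) [210.3 210.8]
206 [104 106  87  73 124 167 181 181 180 184 184 185 184 181 179 179 181 182
 185 190 192 181 142 113 107 105 101 124 189 206]
207 [106 108  93  88 139 171 179 182 180 181 184 184 182 183 180 177 182 184
 187 190 191 183 143 109 105 106 104 130 188 203]
208 [113 109 101 103 157 178 181 181 183 184 185 183 185 183 183 183 182 184
 187 187 192 186 162 119 106 106 105 126 187 201]
209 [122 109 102 108 154 170 174 175 178 178 183 182 180 178 179 185 186 188
 191 193 195 196 185 134 103 101 105 128 190 198]
210 [133 110 104  99 116 130 136 146 152 15
[... 1288 characters left out ...]
204 206 205 204
 205 203 204 205 203 203 203 207 206 204 190 180]
221 [210 208 206 206 205 202 202 205 208 208 208 207 208 207 208 210 210 210
 209 208 210 211 207 210 208 209 209 205 184 181]
222 [207 205 201 198 199 199 201 203 203 205 204 206 204 205 206 209 211 211
 211 211 212 213 212 212 212 211 212 203 177 180]
223 [198 185 164 158 160 159 162 172 176 177 176 179 180 178 183 191 199 197
 198 198 200 198 199 201 201 201 201 190 165 182]
224 [164 161 131 112 115 113 113 118 121 121 119 123 123 123 125 131 133 132
 132 134 133 134 136 146 147 148 148 142 140 185]
225 [141 167 150 134 131 132 132 131 125 121 122 123 121 123 123 122 116 114
 116 116 113 112 114 115 112 111 113 112 138 186]
```

```bash
python3 -m crank '[[[0,0.0016,0.001],[0,0,0]],[[0,0.0016,0.001],[0,0,0]],[[0,0.0016,0.001],[0,0,0]],[[0.004,0.0016,0.001],[0,0,0]],[[0.008,0.0016,0.001],[0,0,0]],[[0.011,0.0016,0.001],[0,0,0]],[[0.011,0.0016,0.001],[0,0,0]]]'
python3 -c "
from h import *
go([.4530,-.0183,.0226],-.167)"
```

```text
time: 8.25
tcp_pos: [0.453, -0.0184, 0.0314]
orientation: [-1.891, 1.569, 2.656]
wrist_force: [-0.3, 0.1, -1.5]
width: 0.0534
shift [ 0.0088 -0.     -0.0001] turn [ 0.0007 -0.0003  0.001 ] rad 0.002
shift [ 0.0088 -0.     -0.0001] turn [-2.0937e+00 -1.6000e-03 -5.0000e-04] rad 3.141
q [-0.232  0.184  1.978  0.     0.981 -0.066] tcp [ 0.453  -0.0184  0.0314] tooly yaw -0.166 w 0.0534 F [-0.3  0.1 -1.5] t 8.25
```

```bash
python3 -m crank '[[[0.004,0,0],[0,0,0]],[[0.007,0,0],[0,0,0]],[[0.009,0,0],[0,0,0]],[[0.0095,0,0],[0,0,0]],[[0.0095,0,0],[0,0,0]]]'
python3 -c "
from h import *
go([.4530,-.0183,.0226],-.167)"
```

```text
time: 8.75
tcp_pos: [0.4538, -0.0185, 0.0226]
orientation: [-2.972, 1.57, 1.575]
wrist_force: [-0.2, -0.3, -0.5]
width: 0.0542
shift [ 0.     -0.0008 -0.0001] turn [ 0.0007 -0.0003  0.    ] rad 0.001
shift [ 0.     -0.0008 -0.0001] turn [-2.0937e+00 -1.0000e-04 -5.0000e-04] rad 3.141
q [-2.320e-01  2.010e-01  1.981e+00  1.000e-03  9.590e-01 -6.600e-02] tcp [ 0.4538 -0.0185  0.0226] tooly yaw -0.166 w 0.0542 F [-0.2 -0.3 -0.5] t 8.75
```

```bash
python3 -m crank '[[[0.0005,0,0],[0,0,0]],[[0.0005,0,0],[0,0,0]],[[0.0005,0,0],[0,0,0]],[[0.0005,0,0],[0,0,0]],[[0.0005,0,0],[0,0,0]],[[0.0005,0,0],[0,0,0]],[[0.0005,0,0],[0,0,0]],[[0.0005,0,0],[0,0,0]]]' 0
python3 -m crank '[[[-0.01,0,0],[0,0,0]],[[-0.04,0,0],[0,0,0]],[[-0.08,0,0],[0,0,0]],[[-0.12,0,0],[0,0,0]],[[-0.16,0,0],[0,0,0]],[[-0.16,0,0],[0,0,0]],[[-0.16,-0.03,-0.05],[0,0,0]],[[-0.16,-0.06,-0.1],[0,0,0]]]'
python3 - <<'E'
from ov import *
f=grab("side");np.savez("s4.npz",**f);X=pts(f)
u,v=proj(f,[.4534,-.018,.04]).astype(int);print(u,v)
save("g4.png",cv2.resize(f["color"][v-45:v+35,u-40:u+70],None,fx=7,fy=7,interpolation=3))
fx=[.4585,.0095,-.167]
for nm,q in(("loose row",(0,-.0275)),("loose limb",(-.014,0)),("fixed",(.013,.0)),("fixed2",(0,.03))):
    a=proj(f,W(fx,q,.044)).round().astype(int);print(nm,X[a[1]-1:a[1]+2,a[0]-1:a[0]+2,2].ravel().round(4))
go([.45,0,.18],-.167)
E
```

```text
time: 9.55
tcp_pos: [0.4538, -0.0185, 0.0221]
orientation: [2.88, 1.57, 1.143]
wrist_force: [1.2, -0.7, -0.2]
width: 0.0934
time: 10.35
tcp_pos: [0.417, 0.0746, 0.1824]
orientation: [2.38, 1.57, 0.639]
wrist_force: [0.9, 0.6, -0.8]
width: 0.0937
202 212
loose row [0.0448 0.0457 0.044  0.0448 0.0458 0.0441 0.0432 0.0439 0.0428]
loose limb [0.0439 0.045  0.044  0.0454 0.0458 0.0451 0.0438 0.0452 0.0438]
fixed [0.0481 0.0473 0.0463 0.0437 0.0464 0.0461 0.042  0.0438 0.0443]
fixed2 [0.0446 0.0449 0.0444 0.0426 0.0435 0.0449 0.0406 0.0459 0.0433]
shift [0.0009 0.0501 0.0746] turn [ 0.003  -0.0038  0.0032] rad 0.009
shift [0.0009 0.0501 0.0746] turn [-2.0913 -0.0051 -0.006 ] rad 3.137
q [-0.016 -0.109  1.923  0.007  1.332  0.145] tcp [0.4127 0.0817 0.1815] tooly yaw -0.162 w 0.0939 F [-2.8  4.2 -0.5] t 10.4
```

View pics/g4.png

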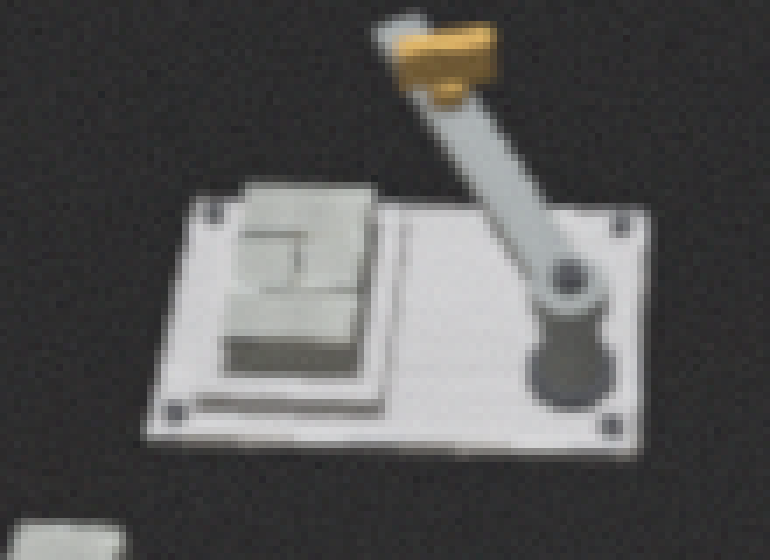

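```bash
cat > arc.py <<'E'
from h import *
import sys
fx=np.array([.4588,.0093]);k=-.167
c,s=np.cos(k),np.sin(k);piv=fx+np.array([[c,-s],[s,c]])@[.115,-.0275]
def wp(a,gap,r=.155):
    ph=a-np.pi/2-k;d=.011+abs(.0125*np.cos(ph))+abs(.008*np.sin(ph))+gap
    return piv+r*np.array([np.cos(a),np.sin(a)])+d*np.array([np.sin(a),-np.cos(a)])
E
python3 - <<'E'
from arc import *
print(piv)
f=dict(np.load("s4.npz"));X=pts(f);col=f["color"].astype(int);z=X[...,2]
m=(z>.06)&(z<.074)&(np.hypot(X[...,0]-piv[0],X[...,1]-piv[1])<.18)&(np.hypot(X[...,0]-piv[0],X[...,1]-piv[1])>.025)&(abs(col[...,0]-col[...,2])<25)
A=X[m][:,:2]-piv;A=A[A[:,1]>0];print("arm ang",np.arctan2(*np.median(A/np.linalg.norm(A,axis=1)[:,None],axis=0)[::-1]),len(A),np.linalg.norm(A,axis=1).max())
p=wp(1.926,.014);print(p);go([*p,.18],k)
E
```

```text
[ 0.56762892 -0.03693327]
arm ang 1.9650555028983197 221 0.16892076569256087
[0.55106116 0.12224112]
shift [ 0.0013  0.13   -0.0624] turn [ 0.003  -0.0038  0.0032] rad 0.009
shift [ 0.0013  0.13   -0.0624] turn [-2.0913 -0.0051 -0.006 ] rad 3.137
q [-0.016 -0.109  1.923  0.007  1.332  0.145] tcp [0.4127 0.0817 0.1815] tooly yaw -0.162 w 0.0939 F [-2.8  4.2 -0.5] t 10.4
```

```bash
python3 -m crank '[[[0,0.13,-0.06],[0.003,-0.004,0.003]],[[0,0.13,-0.06],[0.003,-0.004,0.003]],[[0,0.13,-0.06],[0.003,-0.004,0.003]],[[0,0.13,-0.06],[0.003,-0.004,0.003]],[[0,0.13,-0.06],[0.003,-0.004,0.003]],[[0,0.13,-0.06],[0.003,-0.004,0.003]],[[0,0.13,-0.06],[0.003,-0.004,0.003]],[[0,0.13,-0.06],[0.003,-0.004,0.003]]]' 1
python3 -m crank '[[[0,0,0],[0,0,0]],[[0,0,0],[0,0,0]],[[0,0,0],[0,0,0]],[[0,0,0],[0,0,0]]]'
python3 - <<'E'
from arc import *
p=wp(1.945,.014);go([*p,.055],k)
E
```

```text
time: 11.2
tcp_pos: [0.5545, 0.1118, 0.1828]
orientation: [0.768, 1.563, -0.973]
wrist_force: [-0.3, 0.1, -0.0]
width: 0.0338
time: 11.6
tcp_pos: [0.5553, 0.1121, 0.1823]
orientation: [0.703, 1.563, -1.038]
wrist_force: [-0.7, 0.3, -1.1]
width: 0.0019
shift [ 0.1272 -0.0094 -0.0091] turn [-0.0023  0.0037 -0.0031] rad 0.008
shift [ 0.1272 -0.0094 -0.0091] turn [ 2.092  -0.0049 -0.0058] rad 3.138
q [ 0.05   0.207  1.591 -0.007  1.341  0.222] tcp [0.5553 0.1121 0.1823] tooly yaw -0.17 w 0.0019 F [-0.7  0.3 -1.1] t 11.6
```

Descend with a generous gap, then work out the arc rows.

```bash
python3 -m crank '[[[0.05,-0.006,-0.009],[-0.002,0.004,-0.003]],[[0.1,-0.006,-0.009],[-0.002,0.004,-0.003]],[[0.128,-0.006,-0.009],[-0.002,0.004,-0.003]],[[0.128,-0.006,-0.009],[-0.002,0.004,-0.003]],[[0.128,-0.006,-0.009],[-0.002,0.004,-0.003]]]'
python3 - <<'E'
from arc import *
s=manip.observe();R0=Ro.from_euler("xyz",s["orientation"]).as_matrix()
for a in [1.93,2.03,2.13,2.23,2.33,2.43,2.53,2.63,2.73,2.83,2.90,2.94,2.975]:
    p=wp(a,0.0);print(a,(R0.T@(np.array([*p,.055])-s["tcp_pos"])).round(3),p.round(3))
go([.5,.1,.055],k)
E
```

```text
time: 12.1
tcp_pos: [0.5516, 0.1213, 0.0543]
orientation: [-2.351, 1.57, 2.194]
wrist_force: [0.0, -0.6, 0.5]
width: 0.0001
1.93 [-0.001 -0.013  0.006] [0.537 0.117]
2.03 [-0.001 -0.028  0.013] [0.522 0.113]
2.13 [-0.001 -0.042  0.02 ] [0.507 0.108]
2.23 [-0.001 -0.055  0.03 ] [0.493 0.101]
2.33 [-0.001 -0.067  0.04 ] [0.479 0.093]
2.43 [-0.001 -0.078  0.052] [0.466 0.083]
2.53 [-0.001 -0.088  0.065] [0.454 0.071]
2.63 [-0.001 -0.096  0.08 ] [0.444 0.059]
2.73 [-0.001 -0.103  0.095] [0.434 0.045]
2.83 [-0.001 -0.108  0.111] [0.426 0.03 ]
2.9 [-0.001 -0.111  0.122] [0.422 0.019]
2.94 [-0.001 -0.112  0.129] [0.42  0.013]
2.975 [-0.001 -0.113  0.134] [0.418 0.008]
shift [-0.0007 -0.0473  0.0296] turn [-0.0003 -0.0002  0.0002] rad 0.001
shift [-0.0007 -0.0473  0.0296] turn [2.0941e+00 4.0000e-04 4.0000e-04] rad 3.141
q [0.063 0.354 1.694 0.    1.093 0.23 ] tcp [0.5516 0.1213 0.0543] tooly yaw -0.167 w 0.0001 F [ 0.  -0.6  0.5] t 12.1
```

```bash
python3 -m crank '[[[0,-0.013,0.006],[0,0,0]],[[0,-0.028,0.013],[0,0,0]],[[0,-0.042,0.02],[0,0,0]],[[0,-0.055,0.03],[0,0,0]],[[0,-0.067,0.04],[0,0,0]],[[0,-0.078,0.052],[0,0,0]],[[0,-0.088,0.065],[0,0,0]],[[0,-0.096,0.08],[0,0,0]]]'
python3 -m crank '[[[0,-0.007,0.015],[0,0,0]],[[0,-0.012,0.031],[0,0,0]],[[0,-0.0145,0.039],[0,0,0]],[[0,-0.0145,0.039],[0,0,0]]]'
python3 - <<'E'
from arc import *
f=grab("side");np.savez("s5.npz",**f);X=pts(f);col=f["color"].astype(int);z=X[...,2]
save("g5.png",cv2.resize(f["color"][155:255,150:280],None,fx=6,fy=6,interpolation=3))
p=wp(2.975,0);go([*p,.055],k)
E
```

```text
time: 12.9
tcp_pos: [0.4484, 0.0583, 0.0584]
orientation: [1.817, 1.559, 0.079]
wrist_force: [3.5, 2.1, 0.2]
width: 0.0004
time: 13.3
tcp_pos: [0.4245, 0.0214, 0.0563]
orientation: [1.633, 1.566, -0.107]
wrist_force: [-0.6, -1.0, -0.4]
width: 0.0004
shift [ 0.0006 -0.0034  0.015 ] turn [-0.0009 -0.     -0.0018] rad 0.003
shift [ 0.0006 -0.0034  0.015 ] turn [ 2.0935e+00 -2.9000e-03  1.0000e-04] rad 3.14
q [-0.153  0.078  2.036  0.     1.025  0.015] tcp [0.4238 0.0218 0.0556] tooly yaw -0.168 w 0.0005 F [0.  0.5 1.1] t 13.35
```

View pics/g5.png

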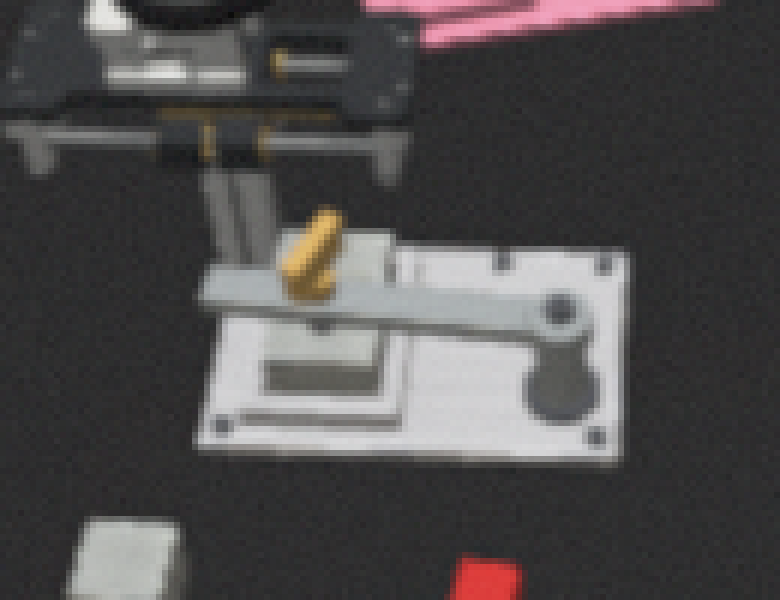

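The arm has swung to near its stop over the block, with the fingers behind it at (240,250). I push the last stretch gently and watch for a force rise.

```bash
python3 -m crank '[[[0,-0.001,0.004],[0,0,0]],[[0,-0.002,0.008],[0,0,0]],[[0,-0.003,0.012],[0,0,0]],[[0,-0.003,0.012],[0,0,0]]]'
python3 -m crank '[[[0,0,0.0015],[0,0,0]],[[0,0,0.003],[0,0,0]],[[0,0,0.003],[0,0,0]]]'
python3 -m crank '[[[0,0,0.001],[0,0,0]],[[0,0,0.002],[0,0,0]],[[0,0,0.002],[0,0,0]]]'
python3 -m crank '[[[0,0,0.001],[0,0,0]],[[0,0,0.002],[0,0,0]],[[0,0,0.002],[0,0,0]]]'
```

```text
time: 13.75
tcp_pos: [0.4173, 0.0107, 0.0539]
orientation: [-1.807, 1.57, 2.738]
wrist_force: [0.6, 1.8, 0.8]
width: 0.0005
time: 14.05
tcp_pos: [0.4166, 0.0083, 0.0538]
orientation: [-2.26, 1.569, 2.285]
wrist_force: [-0.5, 2.8, 1.6]
width: 0.0005
time: 14.35
tcp_pos: [0.4166, 0.0082, 0.0539]
orientation: [-2.983, 1.566, 1.561]
wrist_force: [1.4, 8.8, 2.1]
width: 0.0007
time: 14.65
tcp_pos: [0.4166, 0.0081, 0.0539]
orientation: [-3.079, 1.562, 1.464]
wrist_force: [2.7, 15.4, 1.4]
width: 0.0004
```

Hard stop reached: TCP y is fixed at 0.008 while the force climbs to 15 N. I back off, lift, and measure the wing.

```bash
python3 -m crank '[[[0,0,-0.02],[0,0,0]],[[-0.03,0,-0.03],[0,0,0]],[[-0.07,0,-0.03],[0,0,0]],[[-0.12,0,-0.06],[0,0,0]],[[-0.12,0,-0.1],[0,0,0]],[[-0.12,0,-0.12],[0,0,0]],[[-0.12,0,-0.12],[0,0,0]]]' 0
python3 - <<'E'
from arc import *
c0=fx+np.array([[c,-s],[s,c]])@[0,-.0275];print("axis model",c0)
for n in("side","top"):
    f=grab(n);np.savez(n+"6.npz",**f);X=pts(f);col=f["color"].astype(int);z=X[...,2]
    br=(col[...,0]-col[...,2]>40)
    m=br&(np.hypot(X[...,0]-c0[0],X[...,1]-c0[1])<.05);print(n,m.sum())
    t=m&(z>.095);A=X[t];mu=A.mean(0);w,V=np.linalg.eigh(np.cov((A-mu).T[:2]));v=V[:,1]
    print("wing",mu.round(4),"yaw",np.arctan2(v[1],v[0])%np.pi,t.sum(),np.sqrt(w),np.percentile(A[:,2],[50,90]).round(4))
    print(manip.search_frame("screw_grip",n)[:2])
    u,v=proj(f,[*c0,.09]).astype(int);save("g6%s.png"%n,cv2.resize(f["color"][v-25:v+25,u-30:u+30],None,fx=7,fy=7,interpolation=3))
a,b=cv2.imread("pics/g6side.png"),cv2.imread("pics/g6top.png");cv2.imwrite("pics/g6.png",np.vstack([a,b])[:,:,:] if 0 else np.hstack([a[:,:399],b[:,:399]]))
go([*c0,.15],k)
E
```

```text
time: 15.35
tcp_pos: [0.4365, 0.1235, 0.1743]
orientation: [0.595, 1.57, -1.14]
wrist_force: [-0.7, -0.9, -0.0]
width: 0.0531
axis model [ 0.45422882 -0.01781742]
side 92
wing [ 0.4544 -0.0206  0.1034] yaw 1.073354801300667 59 [0.00297954 0.01197085] [0.1042 0.1067]
[{'location': [199.2, 203.4], 'p': 0.67}, {'location': [222.4, 212.5], 'p': 0.33}]
top 57
wing [ 0.4522 -0.0211  0.1044] yaw 1.0717967068251524 42 [0.00272926 0.01096369] [0.1045 0.1075]
[{'location': [261.5, 230.2], 'p': 0.64}]
shift [0.0233 0.0417 0.1339] turn [-0.0009  0.0008  0.0013] rad 0.003
shift [0.0233 0.0417 0.1339] turn [ 2.0935e+00  2.0000e-03 -1.3000e-03] rad 3.14
q [ 8.000e-02 -2.700e-02  1.865e+00 -1.000e-03  1.306e+00  2.490e-01] tcp [0.4356 0.1212 0.1732] tooly yaw -0.168 w 0.0693 F [-0.7 -0.   0.4] t 15.55
```

View pics/g6.png

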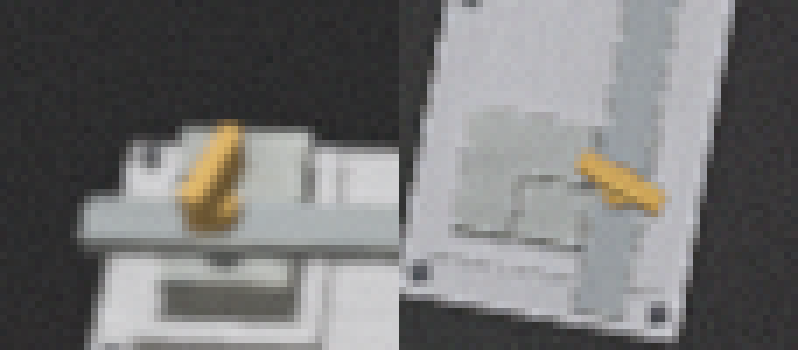

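Wing yaw is about 1.07 rad in both cameras, with its axis near (.4535, -.019) and the arm at its stop. I pinch the wing with tool-y at yaw -0.50.

```bash
python3 -m crank '[[[0.01,0.042,0.135],[0.221,0,0]],[[0.01,0.042,0.135],[0.221,0,0]],[[0.01,0.042,0.135],[0.221,0,0]],[[0.01,0.042,0.135],[0.221,0,0]],[[0.01,0.042,0.135],[0.221,0,0]],[[0.01,0.042,0.135],[0.221,0,0]],[[0.01,0.042,0.135],[0.221,0,0]]]' 0
python3 - <<'E'
from h import *
go([.4537,-.0190,.085],-.50)
E
```

```text
time: 16.25
tcp_pos: [0.455, -0.0169, 0.1639]
orientation: [-2.12, 1.57, 2.095]
wrist_force: [-0.3, 0.2, -0.2]
width: 0.0941
shift [ 0.0789 -0.0001  0.0025] turn [ 0.0017 -0.0002  0.0004] rad 0.003
shift [ 0.0789 -0.0001  0.0025] turn [-2.0927e+00 -6.0000e-04 -4.0000e-04] rad 3.139
q [-2.280e-01 -1.100e-02  1.870e+00  1.000e-03  1.284e+00  2.690e-01] tcp [ 0.455  -0.0169  0.1639] tooly yaw -0.497 w 0.0941 F [-0.3  0.2 -0.2] t 16.25
```

```bash
python3 -m crank '[[[0.04,0,0.0025],[0.002,0,0]],[[0.07,0,0.0025],[0.002,0,0]],[[0.079,0,0.0025],[0.002,0,0]],[[0.079,0,0.0025],[0.002,0,0]],[[0.079,0,0.0025],[0.002,0,0]]]'
python3 -m crank '[[[0,0,0],[0,0,0]],[[0,0,0],[0,0,0]],[[0,0,0],[0,0,0]],[[0,0,0],[0,0,0]],[[0,0,0],[0,0,0]],[[0,0,0],[0,0,0]],[[0,0,0],[0,0,0]],[[0,0,0],[0,0,0]]]' 1
python3 -m crank '[[[0,0,0],[0,0,0]],[[0,0,0],[0,0,0]],[[0,0,0],[0,0,0]],[[0,0,0],[0,0,0]],[[0,0,0],[0,0,0]],[[0,0,0],[0,0,0]]]'
python3 - <<'E'
from h import *
go([.4537,-.0190,.085],-.50)
print(manip.observe()["wrist_torque"],manip.observe()["joint_torque"][5])
E
```

```text
time: 16.75
tcp_pos: [0.4552, -0.0196, 0.0862]
orientation: [2.048, 1.569, -0.024]
wrist_force: [1.2, -0.9, 0.5]
width: 0.094
time: 17.55
tcp_pos: [0.4541, -0.0199, 0.085]
orientation: [-2.446, 1.57, 1.765]
wrist_force: [-0.1, -0.0, -0.2]
width: 0.0336
time: 18.15
tcp_pos: [0.4532, -0.0194, 0.0849]
orientation: [-1.646, 1.568, 2.564]
wrist_force: [-4.2, 2.9, 5.3]
width: 0.0098
shift [-0.0001  0.0003 -0.0006] turn [-0.0012 -0.0001  0.0017] rad 0.003
shift [-0.0001  0.0003 -0.0006] turn [2.0932e+00 2.6000e-03 2.0000e-04] rad 3.14
q [-2.350e-01  9.300e-02  1.945e+00  1.000e-03  1.106e+00  2.670e-01] tcp [ 0.4532 -0.0194  0.0849] tooly yaw -0.502 w 0.0098 F [-4.2  2.9  5.3] t 18.15
[0.49579975 1.01423008 0.04357484] 0.0415383477229625
```

```bash
python3 -m crank '[[[0.0002,-0.0005,0],[0.08,0,0]],[[0.0004,-0.0005,0],[0.16,0,0]],[[0.0005,-0.0005,0],[0.24,0,0]],[[0.0006,-0.0005,0],[0.32,0,0]],[[0.0008,-0.0005,0],[0.4,0,0]],[[0.0008,-0.0005,0],[0.4,0,0]],[[0.0008,-0.0005,0],[0.4,0,0]]]'
cat > tq.py <<'E'
from h import *
s=manip.observe();R0=Ro.from_euler("xyz",s["orientation"]).as_matrix()
print("yaw",np.arctan2(R0[1,1],R0[0,1]).round(3),"Tz",s["wrist_torque"].round(3),"j6",s["joint_torque"][5].round(3),"F",s["wrist_force"].round(1),"q6",s["qpos"][5].round(3),"tcp",s["tcp_pos"].round(4),"w",round(s["width"],4),"t",s["time"])
E
python3 tq.py
python3 -m crank '[[[0.0002,0,0],[0.08,0,0]],[[0.0004,0,0],[0.16,0,0]],[[0.0005,0,0],[0.24,0,0]],[[0.0006,0,0],[0.32,0,0]],[[0.0008,0,0],[0.4,0,0]],[[0.0008,0,0],[0.4,0,0]],[[0.0008,0,0],[0.4,0,0]]]'
python3 tq.py
```

```text
time: 18.85
tcp_pos: [0.4528, -0.0191, 0.0841]
orientation: [-1.171, 1.568, 2.439]
wrist_force: [-4.4, 3.1, 4.0]
width: 0.01
yaw -1.102 Tz [ 0.501  1.081 -0.104] j6 -0.047 F [-4.4  3.1  4. ] q6 0.868 tcp [ 0.4528 -0.0191  0.0841] w 0.01 t 18.85
time: 19.55
tcp_pos: [0.4528, -0.0187, 0.0833]
orientation: [-0.745, 1.568, 2.265]
wrist_force: [-5.0, 4.4, 5.6]
width: 0.01
yaw -1.703 Tz [ 0.713  1.098 -0.058] j6 -0.049 F [-5.   4.4  5.6] q6 1.468 tcp [ 0.4528 -0.0187  0.0833] w 0.01 t 19.55
```

```bash
python3 -m crank '[[[0.0002,-0.0005,0.0007],[0.08,0,0]],[[0.0004,-0.0005,0.0007],[0.16,0,0]],[[0.0005,-0.0005,0.0007],[0.24,0,0]],[[0.0005,-0.0005,0.0007],[0.24,0,0]],[[0.0005,-0.0005,0.0007],[0.24,0,0]]]'
python3 tq.py
python3 -m crank '[[[0.0001,0,0],[0.07,0,0]],[[0.0003,0,0],[0.14,0,0]],[[0.0003,0,0],[0.14,0,0]],[[0.0003,0,0],[0.14,0,0]]]'
python3 tq.py
```

```text
time: 20.05
tcp_pos: [0.4537, -0.0183, 0.0834]
orientation: [-1.916, 1.569, 0.738]
wrist_force: [-1.5, 3.9, 4.8]
width: 0.0135
yaw -2.058 Tz [0.879 0.493 0.959] j6 0.954 F [-1.5  3.9  4.8] q6 1.825 tcp [ 0.4537 -0.0183  0.0834] w 0.0135 t 20.05
time: 20.45
tcp_pos: [0.4519, -0.0169, 0.0832]
orientation: [-0.289, 1.566, 2.155]
wrist_force: [-7.2, 8.0, 11.5]
width: 0.0173
yaw -2.268 Tz [1.623 1.378 0.859] j6 0.841 F [-7.2  8.  11.5] q6 2.035 tcp [ 0.4519 -0.0169  0.0832] w 0.0173 t 20.45
```

Bottomed: wrist torque jumped from 0.06 to 0.95 N m and the wing began to pry the jaws open. I ease back to find the exact flush angle at the stop.

```bash
python3 -m crank '[[[0,0,0],[-0.08,0,0]],[[0,0,0],[-0.16,0,0]],[[0,0,0],[-0.22,0,0]],[[0,0,0],[-0.22,0,0]],[[0,0,0],[-0.22,0,0]]]'
python3 tq.py
python3 -m crank '[[[0,0,0],[-0.04,0,0]],[[0,0,0],[-0.04,0,0]],[[0,0,0],[-0.04,0,0]]]'
python3 tq.py
```

```text
time: 20.95
tcp_pos: [0.4539, -0.0173, 0.0832]
orientation: [-1.679, 1.567, 1.093]
wrist_force: [-1.7, 7.6, 5.1]
width: 0.0118
yaw -1.94 Tz [1.546 0.471 0.423] j6 0.41 F [-1.7  7.6  5.1] q6 1.706 tcp [ 0.4539 -0.0173  0.0832] w 0.0118 t 20.95
time: 21.25
tcp_pos: [0.4541, -0.0174, 0.0832]
orientation: [-1.874, 1.567, 0.958]
wrist_force: [-2.2, 6.2, 4.7]
width: 0.011
yaw -1.88 Tz [1.43  0.323 0.367] j6 0.369 F [-2.2  6.2  4.7] q6 1.646 tcp [ 0.4541 -0.0174  0.0832] w 0.011 t 21.25
```

```bash
python3 -m crank '[[[0,-0.0005,0],[-0.03,0,0]],[[0,-0.0005,0],[-0.03,0,0]]]'
python3 tq.py
python3 -m crank '[[[-0.0001,0,0],[-0.03,0,0]],[[-0.0001,0,0],[-0.03,0,0]]]'
python3 tq.py
```

```text
time: 21.45
tcp_pos: [0.4541, -0.0173, 0.0832]
orientation: [-1.983, 1.567, 0.895]
wrist_force: [-1.9, 5.8, 5.8]
width: 0.0105
yaw -1.835 Tz [1.154 0.412 0.216] j6 0.062 F [-1.9  5.8  5.8] q6 1.602 tcp [ 0.4541 -0.0173  0.0832] w 0.0105 t 21.45
time: 21.65
tcp_pos: [0.4545, -0.0174, 0.0833]
orientation: [-2.189, 1.567, 0.734]
wrist_force: [-1.9, 7.0, 4.0]
width: 0.01
yaw -1.79 Tz [1.172 0.248 0.184] j6 0.085 F [-1.9  7.   4. ] q6 1.557 tcp [ 0.4545 -0.0174  0.0833] w 0.01 t 21.65
```

```bash
python3 -m crank '[[[-0.0001,0,0],[-0.08,0,0]],[[-0.0003,0,0],[-0.16,0,0]],[[-0.0005,0,0],[-0.24,0,0]],[[-0.0006,0,0],[-0.32,0,0]],[[-0.0008,0,0],[-0.4,0,0]],[[-0.001,0,0],[-0.48,0,0]],[[-0.0011,0,0],[-0.56,0,0]],[[-0.0011,0,0],[-0.56,0,0]]]'
python3 tq.py
python3 -m crank '[[[-0.0001,0,0],[-0.08,0,0]],[[-0.0003,0,0],[-0.16,0,0]],[[-0.0005,0,0],[-0.24,0,0]],[[-0.0006,0,0],[-0.32,0,0]],[[-0.0008,0,0],[-0.4,0,0]],[[-0.001,0,0],[-0.478,0,0]],[[-0.001,0,0],[-0.478,0,0]],[[-0.001,0,0],[-0.478,0,0]]]'
python3 tq.py
```

```text
time: 22.45
tcp_pos: [0.4541, -0.018, 0.0843]
orientation: [-3.076, 1.568, 0.685]
wrist_force: [-1.0, 4.1, 3.8]
width: 0.0102
yaw -0.952 Tz [0.944 0.345 0.063] j6 -0.482 F [-1.   4.1  3.8] q6 0.719 tcp [ 0.4541 -0.018   0.0843] w 0.0102 t 22.45
time: 23.25
tcp_pos: [0.4536, -0.0179, 0.0852]
orientation: [2.947, 1.569, 1.139]
wrist_force: [-1.7, 5.0, 6.1]
width: 0.0097
yaw -0.237 Tz [0.927 0.539 0.006] j6 0.033 F [-1.7  5.   6.1] q6 0.004 tcp [ 0.4536 -0.0179  0.0852] w 0.0097 t 23.25
```

```bash
python3 -m crank '[[[0,0,0],[0,0,0]],[[0,0,0],[0,0,0]],[[0,0,0],[0,0,0]],[[0,0,0],[0,0,0]],[[0,0,0],[0,0,0]],[[0,0,0],[0,0,0]],[[0,0,0],[0,0,0]],[[0,0,0],[0,0,0]]]' 0
python3 -m crank '[[[-0.02,0,0],[0,0,0]],[[-0.05,0,0],[0,0,0]],[[-0.09,0,0],[0,0,0]],[[-0.1,0,0],[0,0,0]],[[-0.1,0,-0.05],[0,0,0]],[[-0.1,0,-0.1],[0,0,0]],[[-0.1,0,-0.14],[0,0,0]],[[-0.1,0,-0.14],[0,0,0]]]'
python3 - <<'E'
from arc import *
c0=fx+np.array([[c,-s],[s,c]])@[0,-.0275]
for n in("side","top"):
    f=grab(n);X=pts(f);col=f["color"].astype(int);z=X[...,2];save("end%s.png"%n,f["color"])
    m=(col[...,0]-col[...,2]>40)&(np.hypot(X[...,0]-c0[0],X[...,1]-c0[1])<.05)&(z>.093)
    A=X[m];mu=A.mean(0);w,V=np.linalg.eigh(np.cov((A-mu).T[:2]));v=V[:,1]
    print(n,"wing",mu.round(4),"yaw",np.arctan2(v[1],v[0])%np.pi,m.sum(),"expected",(-.237+np.pi/2))
    r=np.hypot(X[...,0]-piv[0],X[...,1]-piv[1])
    m=(z>.06)&(z<.074)&(r<.18)&(r>.03)&(abs(col[...,0]-col[...,2])<25)&(X[...,0]<piv[0])
    d=X[m][:,:2]-piv;print("arm ang",np.median(np.arctan2(d[:,1],d[:,0])%(2*np.pi)),"stop",np.pi+k)
    u,v=proj(f,[*c0,.05]).astype(int);save("e_%s.png"%n,cv2.resize(f["color"][v-45:v+45,u-35:u+65],None,fx=[5,4][n=="side"]*1,fy=[5,4][n=="side"],interpolation=3)[:360,:400] if 0 else cv2.resize(f["color"][v-45:v+45,u-35:u+65],(400,360),interpolation=3))
cv2.imwrite("pics/e.png",np.hstack([cv2.imread("pics/e_side.png"),cv2.imread("pics/e_top.png")]))
E
python3 tq.py
```

```text
time: 24.05
tcp_pos: [0.4533, -0.0186, 0.0848]
orientation: [3.019, 1.57, 1.213]
wrist_force: [-0.2, 0.3, 0.3]
width: 0.0705
time: 24.85
tcp_pos: [0.4859, 0.1213, 0.1841]
orientation: [-2.732, 1.569, 1.751]
wrist_force: [-0.9, -0.2, -0.0]
width: 0.094
side wing [ 0.4542 -0.0218  0.1036] yaw 1.3483457760260273 55 expected 1.3337963267948965
arm ang 3.025468568525198 stop 2.9745926535897933
top wing [ 0.4524 -0.0204  0.1041] yaw 1.3396043550813186 46 expected 1.3337963267948965
arm ang 3.0085222616531646 stop 2.9745926535897933
yaw -0.233 Tz [-0.037  0.095  0.01 ] j6 0.02 F [-0.5 -0.1  0.8] q6 0.298 tcp [0.4852 0.1179 0.1839] w 0.0944 t 24.95
```

View pics/e.png

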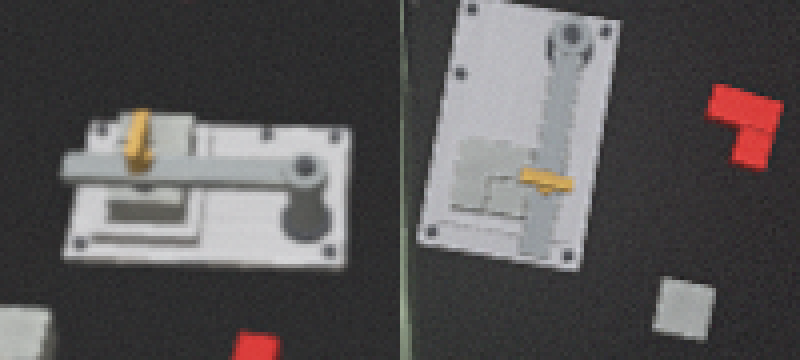

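```bash
python3 -c "
from cell import manip
print(manip.job_done())"
```

```text
the job is handed in; nothing more can be done
None
```

I finished the job and handed it in at about 25 s of the 64 s limit; it reports no verdict.

- **Block:** I gripped the loose grey L by its row ends and set it in the free part of the grey fixture's pocket. It interlocks with the fixed block. Both tops measured about 44–45 mm high, so they are flush.
- **Clamp arm:** I pushed it round until it stopped dead and the force rose to 15 N. The last picture shows it over the block, parallel to the plate's long edge. The camera estimate of the arm angle reads 2–3° past the nominal stop. I put that down to bias in the estimate, because the arm had already hit its hard stop and later forces on it were towards that stop.
- **Thumbscrew:** I turned it clockwise until the torque jumped from 0.06 to 0.95 N m and the jaws were pried apart, then backed it off and released it. It was backed off about 1.57 rad from my estimate of the bottomed position. If the wing lines up with the arm when bottomed, the figure is closer to 1.51 rad. In the last pictures the wing's direction was within 1° of what I expected.
- **Other things:** The robot never touched any bystander, and the last picture shows the red and square blocks unmoved. I did not check the others one by one. The gripper was open and clear of everything at hand-in.

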